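Start the fan on full, then turn it down to the marked speed

ROBOT

A 6-joint arm with a two-finger parallel gripper is mounted at the origin on the work surface. World frame = base frame: x ahead of the robot, y to its left, z up, the work surface at z = 0. Lengths are in m, angles in rad, forces in N, time in s.
With the tool pointing down it reaches from about 0.35 to 0.85 m from the base axis. Payload 8.1 kg.
Tool frame: the origin (TCP) lies on the mounting face of the last link; the fingertips stand 186 mm ahead of it and the grasp point (between the pads) lies 167 mm ahead of it; z points along the fingers, y is the line along which they close (so a half turn about z gives the same grasp; the last joint's range is limited). The gripper opens to 93 mm and grips with 3 to 60 N. Pads are 15 mm wide; open, the fingers measure 128 mm over their backs; the gripper's body (75 mm by 188 mm) begins 65 mm behind the grasp point.
Start: joints at [1.135, 0.13, 1.488, -0, 1.523, -0.085], TCP at [0.206, 0.563, 0.405] pointing down, gripper open.
Joint ranges: [-2.96, 2.96], [-0.89, 2.26], [0.02, 2.5], [-1.34, 4.48], [0, 2.73], [-2.66, 2.66]. Speed limits (rad/s): [2.39, 2.39, 2.79, 3.14, 3.14, 3.14].

INTERFACE

Orientations are given as a rotation vector (axis times angle).
In Python, from plant import read_state, read_camera, camera_params, close_job gives the robot as it stands. The module is installed in compiled form; this text tells all that it offers.
- The arm moves only by the tool servo_tool, never from a script. Its argument "increments" is a list of rows, each an object with "slide": the shift along the tool's x, y, z in mm, a list of three; "dr": the turn, a rotation vector about the tool's x, y, z in rad, a list of three; "jaw": the closure, from 0 (fully open) to 1 (shut). In form: [{"slide": [x, y, z], "dr": [ax, ay, az], "jaw": jaw}, ...]. A call has 1 to 20 rows; each row is the pose to reach, as a shift and turn from the pose commanded when the call began, along the tool's axes at that moment; what a row does not reach only later rows make up. A row lasts 1/10 s, in which the tool goes at most 50 mm and 8.59 degrees, less where a joint would pass 70% of its speed; a pose out of reach is approached as far as the arm can. A call with a gripper value outside its range is refused whole. The fingers move at their own pace and stop on an object; "force" is the grip in N (left out, the last holds). Time passes only in rows, so rows that repeat a pose let the fingers close. It gives the time, the measured TCP pose, the force, the opening and the grip force at its end, in the units of the state.
- read_state(): the state, without advancing time (a new reading comes with each control period).
- read_camera(name): name is "scene" or "top" or "wrist"; returns (picture, depth): 400x640x3 uint8, red, green, blue; 400x640 float32, m along the optical axis (not along the pixel's ray), 0 where there is no reading.
- camera_params(name): a dict with "fx", "fy", "cx", "cy" (pixels), "rvec" (rotation vector, rad) and "tvec" (3), from world to camera coordinates, as OpenCV has them. Camera axes: x right, y down, z forward; pixel columns grow to the right and rows downward; lengths in m; the calibration is good to about 2 mm. A picture is of the moment at which its call begins: read the wrist's pose just before it. camera_params takes no time and is no camera call; for the wrist camera it gives the pose at the moment of the call.
- close_job(): hands the job in; it is judged then, once.
The state is a dict: "t": time; "q": joint angles; "dq": joint speeds; "joint_torque": joint torques, N m; "tool_pos": TCP position; "orientation": TCP orientation; "force": force on the tool from outside, world axes, zero at the start; "wrist_torque": the same for the moment, N m; "opening": finger opening in m; "gripper_force": force on a finger pad.
Only numpy, scipy, OpenCV 4.12 (cv2) and the standard library are available. Lean on these libraries where they do the work, as an engineer would, in place of code of your own. Each camera call takes 0.05 s, during which the arm holds its last target. There are 200 camera calls.

TASK

The desk fan is off and its motor is slow to start: with a fingertip push its black speed arm all the way round to full, at the three red bars, then push it back until it points at the green marker and leave it there. Only push the arm, gently: do not pinch it or force it hard against its stop, and do not shift the green marker or anything else on the table.

Things in the scene. Friction and masses are not known exactly. Their poses are not given: they have to be found in the camera images.
- speed_arm (a joint): angle of the fan's black speed arm about the vertical dial axis, rad, growing counterclockwise seen from above. 0 = off (stop, white dot), 2.30 = full (stop, middle of three red bars); starts between 0 and 0.3. Light friction (about 1.5 N pushed 55 mm from the axis), no spring: it stays where it is left
- pointer_tip (a point): outer end of the speed arm's top edge, 70 mm from the dial axis and 36 above the dial face; x axis outward along the arm. The arm is an upright black blade, 12 to 36 above the dial face, with a white line on top and a tail 20 long behind the axis, on a low conical hub (48 across, 12 high); rubber pads cover both flanks from 13 to 33 above the face and make it 14 thick: one pushes there
- marker (a joint): angle of the green marker on the same scale as the speed arm (equal values: the arm points at the middle of the marker); between 0.65 and 1.70, different every time; it sits stiffly and must not be moved
- marker_mid (a point): top centre of the green marker, a tab 18 (radial) x 26 x 4 high lying on the dial face, 80 from the dial axis; x axis points outward from the dial axis
- dial_axis (a point): centre of the grey dial face (level disc of radius 91 mm, 37 above the table) on the arm's turning axis; axes are the fan's, turned up to 0.35 rad about vertical. At off the arm points 25 degrees (0.436 rad) counterclockwise from this x axis
- fan: white desk fan, fixed to the table; origin on the table under the dial axis. Its base is 190 mm along x, from 95 on the +y side to 325 on the -y side of the origin, 35 high; the fan's round head, about 190 across with its top 260 above the table, stands 225 from the dial axis on the -y side, and its rim comes to within 130 of it
- coaster: orange silicone coaster, disc 96 across and 6 thick, lying beside the dial with the tea glass on it; origin under its centre
- tea_glass: amber tea glass, 64 across, 85 tall, standing on the orange coaster; origin under its centre
- ashtray: blue ceramic ashtray, 110 across, 35 tall, on the far side of the dial; origin under its centre
- remote: black remote control, 45 x 150 x 18, lying on the robot's side of the dial; origin under its centre
- sugar_jar: empty clear glass jar with clip lid, 90 across, 115 tall, left part of the table; origin under its centre
- spoon: steel spoon lying on the left part of the table, about 190 long along its x; origin near its middle, on the table

How it is judged:
On the way, in this order (a step that is already met when the one before it is completed fails the run):
1. the speed arm has been pushed to full (within 0.12 rad of the stop) (value of joint speed_arm above 2.18 rad), for 0.1 s.
2. the speed arm has been pushed back to the green marker (angle between the x axis of pointer_tip and the x axis of marker_mid, either way round below 0.15 rad), for 0.2 s.
At the end, for the whole second after the job is handed in: The speed arm rests pointing at the green marker, its centre line within 0.15 rad (9 degrees) of the marker's middle, after having been at full (angle between the x axis of pointer_tip and the x axis of marker_mid, either way round below 0.15 rad and velocity of joint speed_arm between -0.05 and 0.05 rad/s); the robot touches nothing.
It fails at once if the arm was pinched (both flanks pressed at once) (contact force between the fingers and speed_arm_c2 above 1 N and contact force between the fingers and speed_arm_c3 above 1 N).
It fails at once if the arm was pushed with more than 30 N (contact force between anything else and speed_arm above 30 N).
It fails at once if the green marker was shifted by more than 6 mm (distance of marker_mid from where it was at the start of the episode above 0.006 m).
It fails at once if another thing on the table was lifted, carried or shifted by more than 20 mm (distance of any of coaster, tea_glass, ashtray, remote, sugar_jar, spoon from where it was at the start of the episode above 0.02 m).
It also fails if it takes over 45 s, if anything falls off the work surface, if the arm or the gripper's body presses on something with over 40 N, if the wrist force passes 120 N, or if a joint passes its speed limit or range.

## Working session

There is one attempt and no reset: what is moved stays moved. The work goes in short steps, Python scripts to look and compute and a tool call to move; the robot and the scene stay as the last step left them, time stands still between calls to the robot, and variables do not carry over. Pictures are saved under pics/ and viewed, at most 10 in all, crops included, and the job is handed in when it is done.

Besides the shell and the picture viewer there is one more tool, called as name(argument=value, ...) on one line, values as JSON. servo_tool: Moves the arm, as the interface text tells. Its arguments: {"type":"object","properties":{"increments":{"type":"array"},"force":{"type":"number"}},"required":["increments"]}

```bash
mkdir -p pics; cat > h.py <<'E'
import numpy as np, cv2
from scipy.spatial.transform import Rotation as R
from plant import *
def cam(n):
    p=camera_params(n); a,d=read_camera(n); return a,d,p
def pix(p,u,v,z=None,d=None):
    Rm=R.from_rotvec(np.ravel(p['rvec'])).as_matrix(); t=np.ravel(p['tvec'])
    r=np.array([(u-p['cx'])/p['fx'],(v-p['cy'])/p['fy'],1.])
    o=-Rm.T@t; w=Rm.T@r
    if d is None: d=(z-o[2])/w[2]
    return o+w*d
E
python3 - <<'E'
from h import *
s=read_state(); print(s)
for n in("top","scene"):
    a,d,p=cam(n); cv2.imwrite(f"pics/{n}1.png",a[:,:,::-1]); np.savez(f"{n}1.npz",a=a,d=d,**p); print(p)
E
```

```text
{'t': 0.0, 'q': array([ 1.13460673e+00,  1.31119696e-01,  1.48930042e+00,  1.10058842e-05,
        1.52298560e+00, -8.53852589e-02]), 'dq': array([-0.00191652, -0.00014752, -0.00137391, -0.00016832,  0.00067465,
       -0.00097396]), 'joint_torque': array([ 1.33800026e-03, -5.59850657e+01, -4.91755879e+01,  7.69682019e-02,
        3.58789566e-02, -2.31833892e-04]), 'tool_pos': array([0.20606043, 0.5632543 , 0.4037003 ]), 'orientation': array([-5.48138151e-01, -3.09291734e+00,  2.74677503e-03]), 'force': array([-0.1204474,  0.5595674, -0.2106352]), 'wrist_torque': array([-0.03915828,  0.01371053,  0.01518958]), 'gripper_force': 0.0, 'opening': 0.09332116020343782}
{'fx': 423.98514319821254, 'fy': 423.98514319821254, 'cx': 322.1291069992615, 'cy': 200.2601066086717, 'rvec': array([ 2.16738985, -2.15622349,  0.12914059]), 'tvec': array([0.23432571, 0.59310384, 1.01991719])}
{'fx': 507.98344347409113, 'fy': 507.98344347409113, 'cx': 320.7406074491081, 'cy': 200.4433828232836, 'rvec': array([ 2.05462911,  0.71704458, -0.38733073]), 'tvec': array([-0.58173959, -0.01907828,  1.2925722 ])}
```

View pics/top1.png

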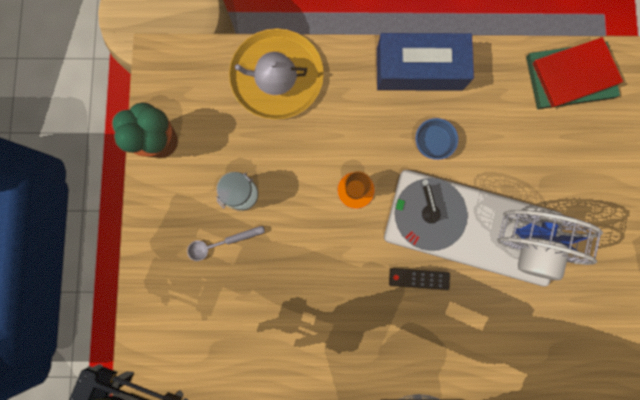

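View pics/scene1.png

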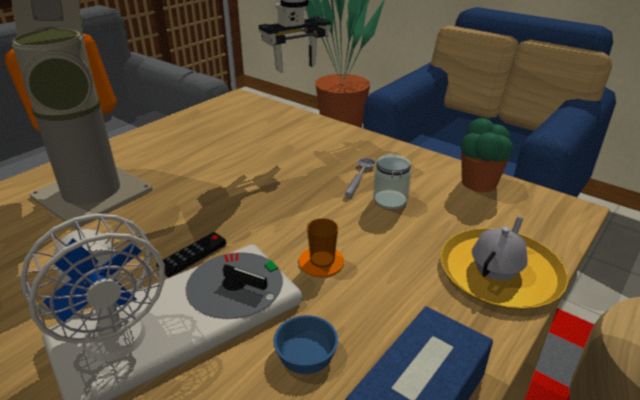

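The top view shows the dial hub near (431,214), the arm tip near (427,183), the green marker near (401,204), the red bars near (412,238), the glass at (356,188) and the remote at (420,279). I'll enlarge the dial next.

```bash
python3 - <<'E'
from h import *
f=np.load("top1.npz"); a=f['a']
c=cv2.resize(a[160:260,340:500],None,fx=5,fy=5,interpolation=cv2.INTER_CUBIC); cv2.imwrite("pics/crop1.png",c[:,:,::-1])
hsv=cv2.cvtColor(a,cv2.COLOR_RGB2HSV).astype(int)
m=(hsv[:,:,0]>45)&(hsv[:,:,0]<80)&(hsv[:,:,1]>150); m[:, :380]=0;m[:,480:]=0;m[:170]=0;m[260:]=0
v,u=np.nonzero(m); print("green",u.mean(),v.mean(),len(u),pix(f,u.mean(),v.mean(),.041))
for n,u,v,z in [("hub",431,214,.05),("tip",428,182,.073),("glass",356,188,.085),("remote",420,279,.018),("ash",437,139,.035),("fanhead",549,235,.2),("red",412,238,.037)]: print(n,pix(f,u,v,z).round(3))
E
```

```text
green 399.78125 204.40625 32 [0.58183322 0.0455415  0.041     ]
hub [ 0.558 -0.029  0.05 ]
tip [ 0.633 -0.017  0.073]
glass [0.616 0.157 0.085]
remote [ 0.399 -0.006  0.018]
ash [ 0.749 -0.053  0.035]
fanhead [ 0.502 -0.234  0.2  ]
red [0.499 0.016 0.037]
```

View pics/crop1.png

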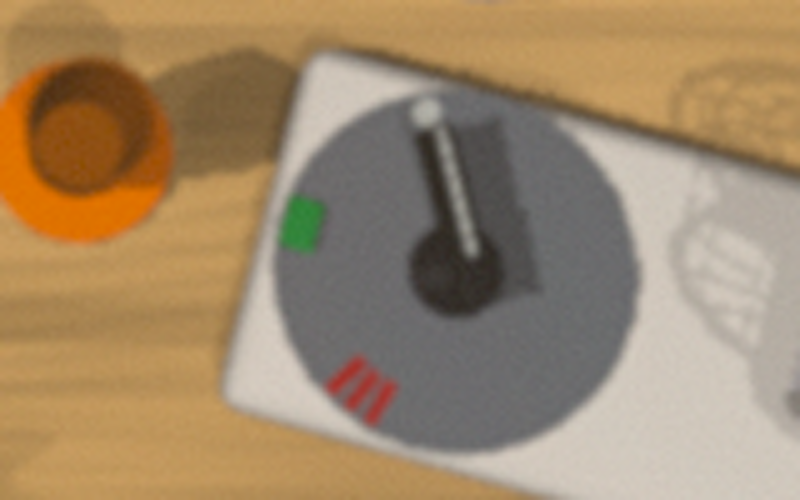

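The crop shows dial centre (456,272), marker (303,223), white dot (427,112), middle red bar (362,390), and the arm's white line from (472,255) to (438,125).

```bash
python3 - <<'E'
from h import *
f=np.load("top1.npz")
P=lambda x,y,z:pix(f,340+(x+.5)/5-.5,160+(y+.5)/5-.5,z)
c=P(456,272,.037);print("c",c)
for n,x,y,z in [("mark",303,223,.041),("dot",427,112,.037),("red",362,390,.037),("A0",472,255,.073),("A1",438,125,.073)]:
    p=P(x,y,z); d=p-c; print(n,p.round(4),np.hypot(*d[:2]).round(4),np.arctan2(d[1],d[0]).round(3))
d=P(438,125,.073)-P(472,255,.073);print(np.arctan2(d[1],d[0]))
s=read_state();print(R.from_rotvec(s['orientation']).as_matrix().round(3))
E
```

```text
c [ 0.55880601 -0.0315622   0.037     ]
mark [0.5824 0.0445 0.041 ] 0.0796 1.271
dot [ 0.6388 -0.0191  0.037 ] 0.081 0.155
red [0.5004 0.0161 0.037 ] 0.0754 2.457
A0 [ 0.5639 -0.0301  0.073 ] 0.0053 0.282
A1 [ 0.6267 -0.0153  0.073 ] 0.0698 0.235
0.23084876674899193
[[-0.939  0.344 -0.001]
 [ 0.344  0.939 -0.001]
 [ 0.    -0.002 -1.   ]]
```

servo_tool(increments=[{"slide": [-60,-44,0],"dr": [0,0,0.1],"jaw": 1},{"slide": [-594,-434,0],"dr": [0,0,0.985],"jaw": 1},{"slide": [-594,-434,0],"dr": [0,0,0.985],"jaw": 1},{"slide": [-594,-434,0],"dr": [0,0,0.985],"jaw": 1},{"slide": [-594,-434,0],"dr": [0,0,0.985],"jaw": 1},{"slide": [-594,-434,0],"dr": [0,0,0.985],"jaw": 1},{"slide": [-594,-434,0],"dr": [0,0,0.985],"jaw": 1},{"slide": [-594,-434,0],"dr": [0,0,0.985],"jaw": 1},{"slide": [-594,-434,0],"dr": [0,0,0.985],"jaw": 1},{"slide": [-594,-434,0],"dr": [0,0,0.985],"jaw": 1},{"slide": [-594,-434,0],"dr": [0,0,0.985],"jaw": 1},{"slide": [-594,-434,0],"dr": [0,0,0.985],"jaw": 1},{"slide": [-594,-434,0],"dr": [0,0,0.985],"jaw": 1},{"slide": [-594,-434,0],"dr": [0,0,0.985],"jaw": 1},{"slide": [-594,-434,0],"dr": [0,0,0.985],"jaw": 1},{"slide": [-594,-434,0],"dr": [0,0,0.985],"jaw": 1},{"slide": [-594,-434,0],"dr": [0,0,0.985],"jaw": 1},{"slide": [-594,-434,0],"dr": [0,0,0.985],"jaw": 1},{"slide": [-594,-434,0],"dr": [0,0,0.985],"jaw": 1},{"slide": [-594,-434,0],"dr": [0,0,0.985],"jaw": 1}], force=10)

```text
t: 2.1
tool_pos: [0.6145, -0.0471, 0.4051]
orientation: [1.944, 2.468, 0.0]
force: [0.7, 0.1, -0.3]
opening: 0.0005
gripper_force: 0.0
```

```bash
python3 - <<'E'
from h import *
s=read_state();print(s['t'],s['tool_pos'],s['q'],s['opening']);M=R.from_rotvec(s['orientation']).as_matrix();print(M.round(3),np.arctan2(M[1,1],M[0,1]))
a,d,p=cam("wrist"); cv2.imwrite("pics/w1.png",a[:,:,::-1]); np.savez("w1.npz",a=a,d=d,**p)
E
```

```text
2.1 [ 0.61452895 -0.04712376  0.40508613] [-1.59720412e-01  1.73879894e-01  1.43966069e+00  6.31098465e-05
  1.52761664e+00 -3.96232279e-01] 0.00045639357216641226
[[-0.234  0.972  0.   ]
 [ 0.972  0.234 -0.   ]
 [-0.     0.    -1.   ]] 0.2365091797189544
```

View pics/w1.png

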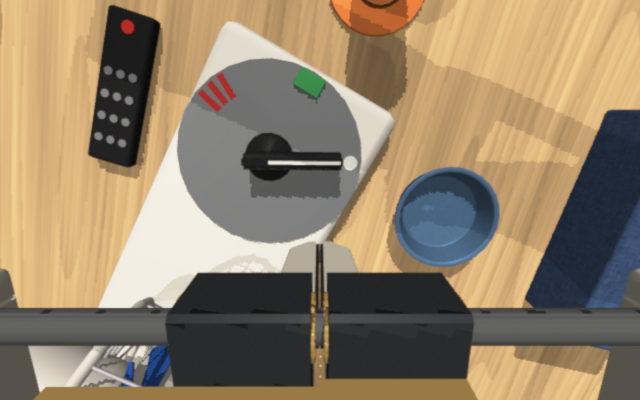

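The wrist view shows dial centre (269,150), marker (309,82), white line (268,163)–(342,163), dot (350,163), middle red bar (216,93) and the fingers closed over the arm's CW side.

```bash
python3 - <<'E'
from h import *
f=np.load("w1.npz")
P=lambda x,y,z:pix(f,x,y,z)
c=P(269,150.5,.037);print("c",c)
for n,x,y,z in [("mark",309,82,.041),("dot",350,163,.037),("red",216,93,.037),("A0",268,163,.073),("A1",342,162.5,.073)]:
    p=P(x,y,z); d=p-c; print(n,p.round(4),np.hypot(*d[:2]).round(4),np.arctan2(d[1],d[0]).round(3))
d=P(342,162.5,.073)-P(268,163,.073);print(np.arctan2(d[1],d[0]))
p=c
M=R.from_rotvec(read_state()['orientation']).as_matrix();print(M.T@(c-read_state()['tool_pos']))
E
```

```text
c [ 0.55864117 -0.02533895  0.037     ]
mark [0.5825 0.0454 0.041 ] 0.0746 1.245
dot [ 0.6388 -0.0187  0.037 ] 0.0805 0.083
red [0.4997 0.0157 0.037 ] 0.0718 2.533
A0 [ 0.564  -0.0312  0.073 ] 0.0079 -0.83
A1 [ 0.6275 -0.0154  0.073 ] 0.0696 0.143
0.24267357901958364
[ 0.03440233 -0.04938053  0.36802691]
```

```bash
cat >> h.py <<'E'
def rows(ax,ay,phis,r=50.3,h=14.5):
    for p in phis: print([round(float(v),1) for v in (ax+r*np.sin(p)-h*np.cos(p), ay+r*np.cos(p)+h*np.sin(p))], round(-p,2))
E
python3 -c "
from h import *
rows(28.2,-50.3,np.arange(0,1.21,.1))"
```

```text
[13.7, 0.0] -0.0
[18.8, 1.2] -0.1
[24.0, 1.9] -0.2
[29.2, 2.0] -0.3
[34.4, 1.7] -0.4
[39.6, 0.8] -0.5
[44.6, -0.6] -0.6
[49.5, -2.5] -0.7
[54.2, -4.9] -0.8
[58.6, -7.7] -0.9
[62.7, -10.9] -1.0
[66.5, -14.6] -1.1
[69.8, -18.6] -1.2
```

servo_tool(increments=[{"slide": [0,0,40],"dr": [0,0,0],"jaw": 1},{"slide": [0,0,80],"dr": [0,0,0],"jaw": 1},{"slide": [0,0,120],"dr": [0,0,0],"jaw": 1},{"slide": [0,0,150],"dr": [0,0,0],"jaw": 1},{"slide": [0,0,163],"dr": [0,0,0],"jaw": 1},{"slide": [4,0,163],"dr": [0,0,0],"jaw": 1},{"slide": [9,0,163],"dr": [0,0,0],"jaw": 1},{"slide": [13.7,0,163],"dr": [0,0,0],"jaw": 1},{"slide": [18.8,1.2,163],"dr": [0,0,-0.1],"jaw": 1},{"slide": [24,1.9,163],"dr": [0,0,-0.2],"jaw": 1},{"slide": [29.2,2,163],"dr": [0,0,-0.3],"jaw": 1},{"slide": [34.4,1.7,163],"dr": [0,0,-0.4],"jaw": 1},{"slide": [39.6,0.8,163],"dr": [0,0,-0.5],"jaw": 1},{"slide": [44.6,-0.6,163],"dr": [0,0,-0.6],"jaw": 1}])

```text
t: 3.55
tool_pos: [0.6052, -0.0046, 0.2444]
orientation: [1.122, 2.929, 0.002]
force: [3.1, -1.2, -1.8]
opening: 0.0006
gripper_force: 1.4
```

```bash
python3 - <<'E'
from h import *
a,d,p=cam("top"); np.savez("top2.npz",a=a,d=d,**p)
w,d2,p2=cam("wrist"); np.savez("w2.npz",a=w,d=d2,**p2)
c=cv2.resize(a[160:260,340:500],None,fx=4,fy=4,interpolation=cv2.INTER_CUBIC)
b=cv2.resize(w,(640,400)); 
cv2.imwrite("pics/m2.png",np.vstack([c[:, :, ::-1][:200*2][:, :640], b[:,:,::-1]])[:, :640][200:800])
s=read_state();print(s['t'],s['tool_pos'],s['force'],s['q']);M=R.from_rotvec(s['orientation']).as_matrix();print(np.arctan2(M[1,1],M[0,1]))
cc=np.array([.559,-.0315,.037]);print(M.T@(cc-s['tool_pos'])*1000)
E
```

```text
3.65 [ 0.60478243 -0.0042725   0.24418167] [0.9984466  0.35415961 0.69754077] [-9.18597035e-02  2.70246453e-01  1.63187091e+00  1.24797534e-04
  1.23518066e+00 -9.29316479e-01]
0.837420415818688
[ 16.48476491 -51.42556334 206.99100553]
```

View pics/m2.png

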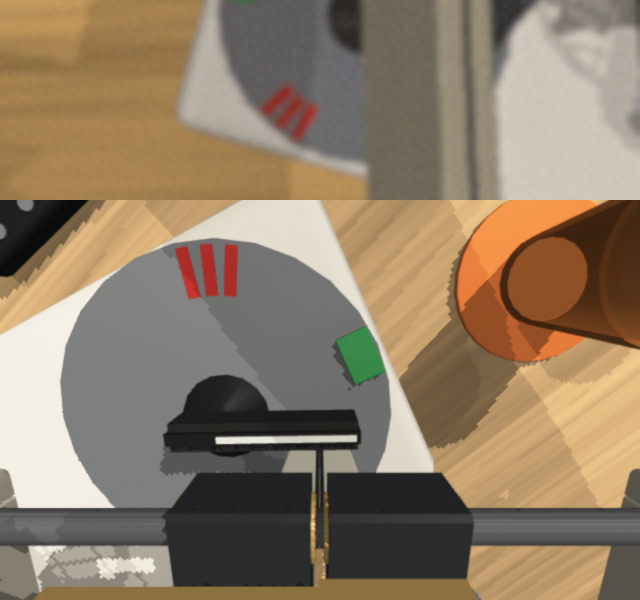

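The wrist view shows the arm resting on the fingertip, with its white line at rows 240–238, columns 215–357; the marker, glass and coaster are clear of the gripper.

```bash
python3 - <<'E'
from h import *
f=np.load("w2.npz")
d=pix(f,357,238,.073)-pix(f,215,240.5,.073);print(np.arctan2(d[1],d[0]), pix(f,357,238,.073))
e=pix(f,357,238,.073)[:2]-[.559,-.0315];print(np.arctan2(e[1],e[0]))
m=pix(f,360,156,.041)[:2]-[.559,-.0315];print("mark",np.arctan2(m[1],m[0]),np.hypot(*m)); m=pix(f,210,70,.037)[:2]-[.559,-.0315];print("red",np.arctan2(m[1],m[0]),np.hypot(*m))
rows(15,-50.8,np.arange(.1,1.61,.1),50.8,14.8)
E
```

```text
0.8630107030752308 [0.60432823 0.02040427 0.073     ]
0.8529274101237653
mark 1.2753234555210775 0.08019858437587737
red 2.444750409673524 0.0754786209381124
[5.3, 1.2] -0.1
[10.6, 1.9] -0.2
[15.9, 2.1] -0.3
[21.2, 1.8] -0.4
[26.4, 0.9] -0.5
[31.5, -0.5] -0.6
[36.4, -2.4] -0.7
[41.1, -4.8] -0.8
[45.6, -7.6] -0.9
[49.8, -10.9] -1.0
[53.6, -14.6] -1.1
[57.0, -18.6] -1.2
[60.0, -23.0] -1.3
[62.5, -27.6] -1.4
[64.6, -32.4] -1.5
[66.2, -37.5] -1.6
```

servo_tool(increments=[{"slide": [5.3,1.2,0],"dr": [0,0,-0.1],"jaw": 1},{"slide": [10.6,1.9,0],"dr": [0,0,-0.2],"jaw": 1},{"slide": [15.9,2.1,0],"dr": [0,0,-0.3],"jaw": 1},{"slide": [21.2,1.8,0],"dr": [0,0,-0.4],"jaw": 1},{"slide": [26.4,0.9,0],"dr": [0,0,-0.5],"jaw": 1},{"slide": [31.5,-0.5,0],"dr": [0,0,-0.6],"jaw": 1},{"slide": [36.4,-2.4,0],"dr": [0,0,-0.7],"jaw": 1},{"slide": [41.1,-4.8,0],"dr": [0,0,-0.8],"jaw": 1},{"slide": [45.6,-7.6,0],"dr": [0,0,-0.9],"jaw": 1},{"slide": [49.8,-10.9,0],"dr": [0,0,-1.0],"jaw": 1},{"slide": [53.6,-14.6,0],"dr": [0,0,-1.1],"jaw": 1},{"slide": [57,-18.6,0],"dr": [0,0,-1.2],"jaw": 1},{"slide": [60,-23,0],"dr": [0,0,-1.3],"jaw": 1},{"slide": [62.5,-27.6,0],"dr": [0,0,-1.4],"jaw": 1},{"slide": [63.7,-30,0],"dr": [0,0,-1.45],"jaw": 1},{"slide": [64.6,-32.4,0],"dr": [0,0,-1.5],"jaw": 1},{"slide": [64.6,-32.4,0],"dr": [0,0,-1.5],"jaw": 1}])

```text
t: 5.35
tool_pos: [0.5349, 0.0145, 0.2435]
orientation: [-1.168, 2.913, -0.001]
force: [1.4, 1.5, 1.2]
opening: 0.0004
gripper_force: 1.1
```

```bash
python3 - <<'E'
from h import *
s=read_state();w,d2,p2=cam("wrist"); np.savez("w3.npz",a=w,d=d2,**p2)
cv2.imwrite("pics/w3.png",w[:,:,::-1])
print(s['t'],s['tool_pos'],s['force'],s['q']);M=R.from_rotvec(s['orientation']).as_matrix();print(np.arctan2(M[1,1],M[0,1]))
cc=np.array([.559,-.0315,.037]);print(M.T@(cc-s['tool_pos'])*1000)
E
```

```text
5.35 [0.53492932 0.01451943 0.24351188] [1.40263228 1.46230297 1.182809  ] [-6.88617946e-02  9.46147054e-02  1.83231904e+00  5.14158808e-04
  1.21154916e+00 -2.40220006e+00]
2.3331558343976213
[ 14.88073375 -49.49803076 206.57408266]
```

View pics/w3.png

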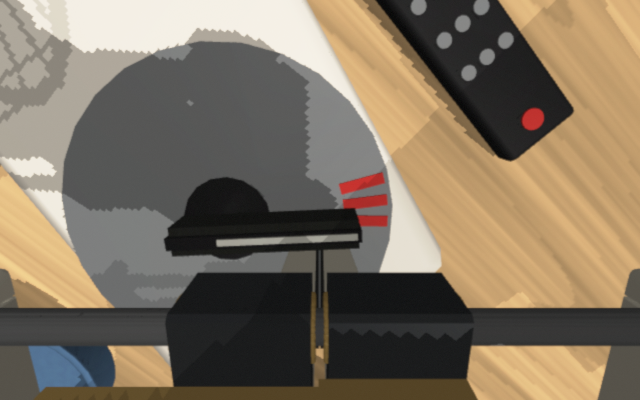

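```bash
python3 - <<'E'
from h import *
f=np.load("w3.npz")
t=pix(f,357,238,.073);d=t-pix(f,217,243,.073);print(np.arctan2(d[1],d[0]), t)
e=t[:2]-[.559,-.0315];print(np.arctan2(e[1],e[0]),np.hypot(*e))
m=pix(f,365,201,.037)[:2]-[.559,-.0315];print("red",np.arctan2(m[1],m[0]),np.hypot(*m))
rows(14.9,-49.5,[.05,.08,.1],49.5,14.9)
E
```

```text
2.371038649378682 [0.51124107 0.01579668 0.073     ]
2.3610573421496817 0.0672152583827775
red 2.461280841688133 0.07560595540941077
[2.5, 0.7] -0.05
[4.0, 1.0] -0.08
[5.0, 1.2] -0.1
```

servo_tool(increments=[{"slide": [1.5,0.4,0],"dr": [0,0,-0.03],"jaw": 1},{"slide": [3,0.8,0],"dr": [0,0,-0.06],"jaw": 1},{"slide": [3,0.8,0],"dr": [0,0,-0.06],"jaw": 1},{"slide": [3,0.8,0],"dr": [0,0,-0.06],"jaw": 1},{"slide": [3,0.8,0],"dr": [0,0,-0.06],"jaw": 1},{"slide": [-6,0,0],"dr": [0,0,-0.06],"jaw": 1},{"slide": [-14,0,0],"dr": [0,0,-0.06],"jaw": 1},{"slide": [-14,0,-40],"dr": [0,0,-0.06],"jaw": 1},{"slide": [-14,0,-80],"dr": [0,0,-0.06],"jaw": 1},{"slide": [-14,0,-80],"dr": [0,0,-0.06],"jaw": 1}])

```text
t: 6.4
tool_pos: [0.5468, 0.0244, 0.328]
orientation: [-1.255, 2.871, -0.007]
force: [1.3, 0.5, -0.1]
opening: 0.0005
gripper_force: 0.0
```

```bash
python3 - <<'E'
from h import *
s=read_state();w,d2,p2=cam("wrist"); np.savez("w4.npz",a=w,d=d2,**p2)
cv2.imwrite("pics/w4.png",w[:,:,::-1])
print(s['t'],s['tool_pos'],s['force']);M=R.from_rotvec(s['orientation']).as_matrix();print(np.arctan2(M[1,1],M[0,1]))
cc=np.array([.559,-.0315,.037]);print(M.T@(cc-s['tool_pos'])*1000)
E
```

```text
6.4 [0.54676972 0.02441713 0.32797524] [ 1.25305083  0.48799901 -0.08575108]
2.3949995866078932
[ 34.42302017 -44.88182485 291.10748897]
```

View pics/w4.png

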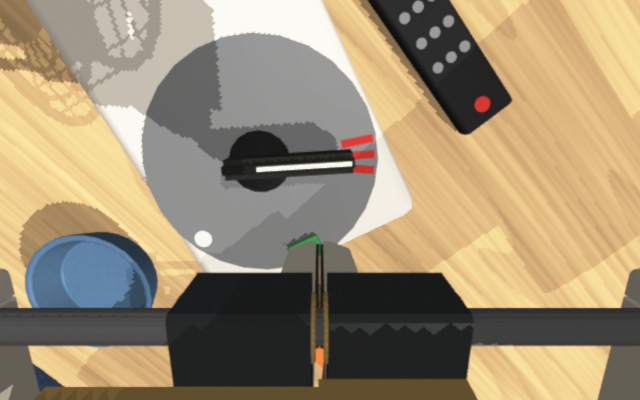

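```bash
python3 - <<'E'
from h import *
f=np.load("w4.npz")
t=pix(f,351,164,.073);d=t-pix(f,257,169,.073);print(np.arctan2(d[1],d[0]), t)
e=t[:2]-[.559,-.0315];print(np.arctan2(e[1],e[0]),np.hypot(*e))
E
```

```text
2.4488653251978723 [0.5077455 0.0116339 0.073    ]
2.442017058595135 0.06698923425149597
```

The wrist view shows the arm's white line (257,169)–(351,164) pointing at the middle red bar, which is about 2.29 rad, so it is at full. Now I go round to the other flank.

```bash
python3 -c "
from h import *
rows(34.4,-44.9,[.05,-.05,-.15,-.25,-.35,-.45,-.55,-.65,-.75,-.85,-.93,-1.0],50,-14.9)"
```

```text
[51.8, 4.3] -0.05
[46.8, 5.8] 0.05
[41.7, 6.8] 0.15
[36.5, 7.2] 0.25
[31.3, 7.2] 0.35
[26.1, 6.6] 0.45
[21.0, 5.5] 0.55
[16.0, 3.9] 0.65
[11.2, 1.8] 0.75
[6.7, -0.7] 0.85
[3.2, -3.1] 0.93
[0.4, -5.3] 1.0
```

servo_tool(increments=[{"slide": [20,1,0],"dr": [0,0,0],"jaw": 1},{"slide": [55,3,0],"dr": [0,0,0],"jaw": 1},{"slide": [70,3.5,0],"dr": [0,0,-0.05],"jaw": 1},{"slide": [70,3.5,0],"dr": [0,0,-0.05],"jaw": 1},{"slide": [70,3.5,35],"dr": [0,0,-0.05],"jaw": 1},{"slide": [70,3.5,70],"dr": [0,0,-0.05],"jaw": 1},{"slide": [70,3.5,84],"dr": [0,0,-0.05],"jaw": 1},{"slide": [70,3.5,84],"dr": [0,0,-0.05],"jaw": 1}])

```text
t: 7.25
tool_pos: [0.4931, -0.0243, 0.2347]
orientation: [1.327, -2.842, -0.006]
force: [-0.2, 0.1, 0.1]
opening: 0.0007
gripper_force: 0.0
```

```bash
python3 - <<'E'
from h import *
s=read_state()
print(s['t'],s['tool_pos'],s['force']);M=R.from_rotvec(s['orientation']).as_matrix();print(np.arctan2(M[1,1],M[0,1]))
cc=np.array([.559,-.0315,.037]);v=M.T@(cc-s['tool_pos'])*1000;print(v)
rows(v[0],v[1],np.arange(0,-1.11,-.1),50,-14.9)
E
```

```text
7.25 [ 0.49309165 -0.02427131  0.23469914] [-0.19531003  0.07009513  0.06374467]
2.4446136417208315
[-37.37742722 -56.23548836 197.28561311]
[-22.5, -6.2] -0.0
[-27.5, -5.0] 0.1
[-32.7, -4.3] 0.2
[-37.9, -4.1] 0.3
[-43.1, -4.4] 0.4
[-48.3, -5.2] 0.5
[-53.3, -6.6] 0.6
[-58.2, -8.4] 0.7
[-62.9, -10.7] 0.8
[-67.3, -13.5] 0.9
[-71.4, -16.7] 1.0
[-75.2, -20.3] 1.1
```

servo_tool(increments=[{"slide": [0,-3,-4],"dr": [0,0,0],"jaw": 1},{"slide": [0,-6,-7],"dr": [0,0,0],"jaw": 1},{"slide": [0,-6,-7],"dr": [0,0,0],"jaw": 1},{"slide": [0,-6,-7],"dr": [0,0,0],"jaw": 1}])

```text
t: 7.65
tool_pos: [0.4996, -0.029, 0.2463]
orientation: [-1.329, 2.844, -0.002]
force: [0.7, 0.7, -0.6]
opening: 0.0004
gripper_force: 0.0
```

```bash
python3 - <<'E'
from h import *
s=read_state()
print(s['t'],s['tool_pos'],s['force'],s['dq'].round(3));M=R.from_rotvec(s['orientation']).as_matrix();print(M.round(3),np.arctan2(M[1,1],M[0,1]))
cc=np.array([.559,-.0315,.037]);v=M.T@(cc-s['tool_pos'])*1000;print(v)
rows(v[0],v[1],np.arange(0,-1.11,-.1),50,-14.9)
E
```

```text
7.65 [ 0.49961715 -0.0290207   0.24625745] [ 0.74548451  0.7187339  -0.62976426] [ 0.001  0.004  0.018  0.    -0.001 -0.001]
[[-0.642 -0.767  0.003]
 [-0.767  0.642 -0.   ]
 [-0.001 -0.002 -1.   ]] 2.444696827130794
[-35.93072573 -46.65157515 209.41290086]
[-21.0, 3.3] -0.0
[-26.1, 4.6] 0.1
[-31.3, 5.3] 0.2
[-36.5, 5.5] 0.3
[-41.7, 5.2] 0.4
[-46.8, 4.4] 0.5
[-51.9, 3.0] 0.6
[-56.7, 1.2] 0.7
[-61.4, -1.1] 0.8
[-65.8, -3.9] 0.9
[-70.0, -7.1] 1.0
[-73.7, -10.7] 1.1
```

servo_tool(increments=[{"slide": [-7,1,0],"dr": [0,0,0],"jaw": 1},{"slide": [-14,2,0],"dr": [0,0,0],"jaw": 1},{"slide": [-18,3,0],"dr": [0,0,0],"jaw": 1},{"slide": [-21,3.3,0],"dr": [0,0,0],"jaw": 1},{"slide": [-26,4.6,0],"dr": [0,0,0.1],"jaw": 1},{"slide": [-31.3,5.3,0],"dr": [0,0,0.2],"jaw": 1},{"slide": [-36.5,5.5,0],"dr": [0,0,0.3],"jaw": 1},{"slide": [-41.7,5.2,0],"dr": [0,0,0.4],"jaw": 1},{"slide": [-46.8,4.4,0],"dr": [0,0,0.5],"jaw": 1},{"slide": [-51.9,3,0],"dr": [0,0,0.6],"jaw": 1},{"slide": [-56.7,1.2,0],"dr": [0,0,0.7],"jaw": 1},{"slide": [-61.4,-1.1,0],"dr": [0,0,0.8],"jaw": 1},{"slide": [-63.7,-2.5,0],"dr": [0,0,0.85],"jaw": 1},{"slide": [-65.8,-3.9,0],"dr": [0,0,0.9],"jaw": 1},{"slide": [-68,-5.5,0],"dr": [0,0,0.95],"jaw": 1},{"slide": [-70,-7.1,0],"dr": [0,0,1.0],"jaw": 1},{"slide": [-70,-7.1,0],"dr": [0,0,1.0],"jaw": 1},{"slide": [-70,-7.1,0],"dr": [0,0,1.0],"jaw": 1}])

```text
t: 9.45
tool_pos: [0.5491, 0.0205, 0.2445]
orientation: [-0.195, -3.135, 0.0]
force: [-0.9, 0.3, -0.3]
opening: 0.0007
gripper_force: 0.2
```

```bash
python3 - <<'E'
from h import *
s=read_state();w,d2,p2=cam("wrist"); np.savez("w5.npz",a=w,d=d2,**p2)
b,_,_=cam("scene")
cv2.imwrite("pics/w5.png",np.vstack([w[:,:,::-1],cv2.resize(b[200:330,100:420],(640,200))[:,:,::-1]]))
print(s['t'],s['tool_pos'],s['force']);M=R.from_rotvec(s['orientation']).as_matrix();print(np.arctan2(M[1,1],M[0,1]))
cc=np.array([.559,-.0315,.037]);v=M.T@(cc-s['tool_pos'])*1000;print(v)
E
```

```text
9.45 [0.54912882 0.02047689 0.24450499] [-0.85103031  0.31095895 -0.2990136 ]
1.4467098904909
[-16.31918631 -50.33425767 207.50302019]
```

View pics/w5.png

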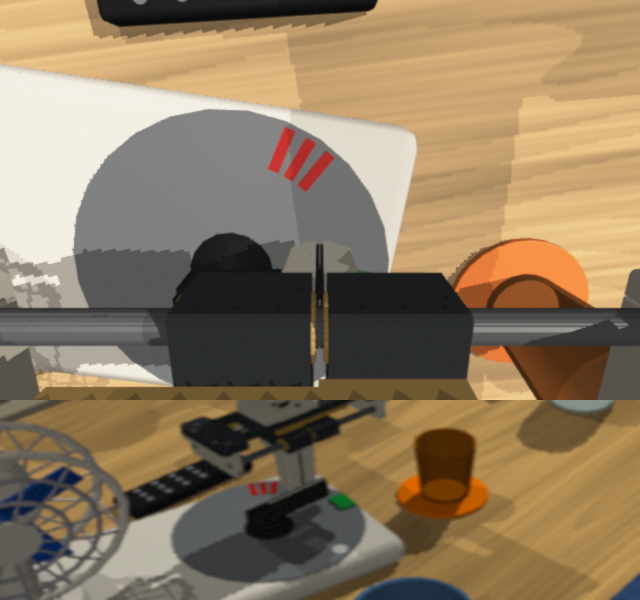

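The wrist view hides the arm under the gripper. The scene strip shows the blade a little short of the green tab and the glass clear, so I nudge the rest slowly, back off and lift.

servo_tool(increments=[{"slide": [-3,0.6,0],"dr": [0,0,0.04],"jaw": 1},{"slide": [-5.5,1,0],"dr": [0,0,0.08],"jaw": 1},{"slide": [-8,1.4,0],"dr": [0,0,0.12],"jaw": 1},{"slide": [-10,1.7,0],"dr": [0,0,0.165],"jaw": 1},{"slide": [-10,1.7,0],"dr": [0,0,0.165],"jaw": 1},{"slide": [-10,1.7,0],"dr": [0,0,0.165],"jaw": 1},{"slide": [-4,1.7,0],"dr": [0,0,0.165],"jaw": 1},{"slide": [8,1.7,0],"dr": [0,0,0.165],"jaw": 1},{"slide": [14,1.7,0],"dr": [0,0,0.165],"jaw": 1},{"slide": [14,1.7,-40],"dr": [0,0,0.165],"jaw": 1},{"slide": [14,1.7,-80],"dr": [0,0,0.165],"jaw": 1},{"slide": [14,1.7,-120],"dr": [0,0,0.165],"jaw": 1},{"slide": [-30,1.7,-130],"dr": [0,0,0.165],"jaw": 1},{"slide": [-75,1.7,-130],"dr": [0,0,0.165],"jaw": 1},{"slide": [-80,1.7,-130],"dr": [0,0,0.165],"jaw": 1},{"slide": [-80,1.7,-130],"dr": [0,0,0.165],"jaw": 1}])

```text
t: 11.15
tool_pos: [0.6292, 0.0117, 0.3735]
orientation: [-0.455, -3.106, 0.0]
force: [-0.8, -0.4, 0.0]
opening: 0.0006
gripper_force: 0.0
```

```bash
python3 - <<'E'
from h import *
s=read_state();w,d2,p2=cam("wrist"); np.savez("w6.npz",a=w,d=d2,**p2)
cv2.imwrite("pics/w6.png",w[:,:,::-1])
print(s['t'],s['tool_pos'],s['force']);M=R.from_rotvec(s['orientation']).as_matrix();print(np.arctan2(M[1,1],M[0,1]))
E
```

```text
11.15 [0.62915275 0.01169589 0.37349575] [-0.83442898 -0.38434068  0.03894082]
1.2799958176625945
```

View pics/w6.png

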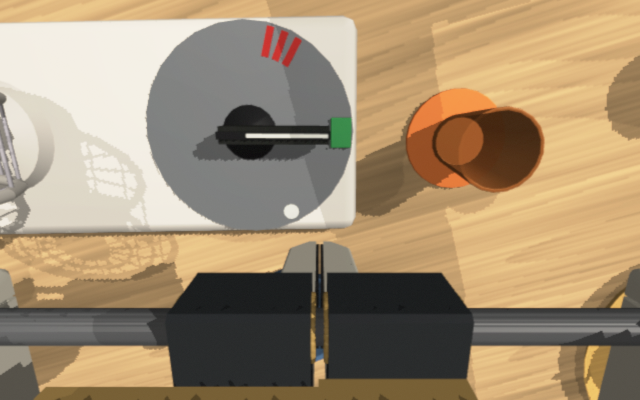

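The arm's white line (245,136)–(328,136) points at about 1.28 rad. The green tab at (341,132) was measured at 1.27. The robot is clear.

```bash
python3 -c "
from h import *
f=np.load('w6.npz')
d=pix(f,328,136,.073)-pix(f,245,136,.073);print(np.arctan2(d[1],d[0]),pix(f,340.5,132,.041))
print(close_job())"
```

```text
1.2793462103990412 [0.58210754 0.04533282 0.041     ]
the job is handed in; nothing more can be done
None
```

I pushed the speed arm to full (about 2.29 rad), then back to the green marker, where it rests within about 0.01 rad of the middle by my measurement; the marker is unmoved within measuring error, the gripper was clear, and the job is handed in at about 11 s, though the verdict was not shown.

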